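Index the specimen gauge to its next station and set its pointer to the centre line

TASK

Move the specimen gauge to its next station: pull the black knob up, slide the blue carriage one notch to the station marked by the green marker, and let the knob spring fully home so that the carriage is locked there. Then nudge the stiff orange-tabbed cross slide towards the specimen, in small taps, until its pointer tip stands over the red centre line, without overshooting it. Leave the other things on the bench where they are.

Things in the scene. Friction and masses are not known exactly. Their poses are not given: they have to be found in the camera images.
- knob (a point): Centre of the index plunger's knob: upright black cylinder, 24 mm diameter, 24 mm tall, 76 mm above the bench when home; pulled straight up. Under it a thin shank and an 18 mm collar that tops out 57 mm above the bench; 40 mm free all round it. Axes of this and all the jig's points: x across the jig, from knob to specimen; y along the rails; z up.
- plunger (a joint): How far the knob is out, m: 0 = home, pin in a notch; 0.016 = end stop. Spring: 4 N at 0, 7 N at the end. The round-nosed 8 mm pin sits 9 mm deep in a 10 mm notch: pull 12 to 14 mm to free the carriage. Let go between notches it rests on the bar at about 0.009; within about 3 mm of a notch it drops in and centres itself.
- carriage (a joint): Position of the blue carriage (56 mm along the rails, 140 mm across, top face 47 mm above the bench), m, positive to +y. Starts at 0, the middle of five notches 35 mm apart (-0.070, -0.035, 0, 0.035, 0.070). With the knob held up it is slid by moving the knob sideways; drag about 1.5 N.
- carriage_mid (a point): Point on the carriage's middle line, on its top face, 70 mm from the knob's axis towards the specimen (+x). It has the same y as the knob, the tab and the pointer.
- green_marker (a point): Top centre of the green marker, a 20 mm round button 12 mm tall on the base plate beyond the specimen. It marks the wanted station: the next notch, 35 mm to one side of the start (either side). The carriage is at the station when carriage_mid has the marker's y.
- white_marker (a point): Top centre of the like white marker, for the other neighbouring station, not wanted.
- tab (a point): Centre of the cross slide's upright orange push tab: 12 mm thick in x (push direction), 26 mm wide in y, 36 mm tall, from 56 to 92 mm above the bench. On its knob side 48 mm or more are free up to the knob; on the other, 6 mm from the tab, begins a round dial gauge 36 mm across, top 71 mm above the bench.
- cross (a joint): Travel of the cross slide, m: 0 = fully back (knob side), up to 0.045 towards the specimen (+x). Dry friction about 5 N; it stays where it is left.
- pointer (a point): Tip of the black pointer of the cross slide, 64 mm ahead (+x) of the tab's centre, 48 mm above the bench.
- line (a point): Middle of the red line, 2 mm wide, 200 mm long along y, on the steel specimen, 44 mm above the bench. The pointer is on the line when both have the same x in the jig's axes; it starts 10 to 35 mm short of it.
- gauge_block_c (a point): Centre of a loose steel block, 35 x 22 x 14 mm, lying on the end of the jig's base plate (340 mm along y, 280 mm across, 15 mm thick). Leave alone.
- weight_c (a point): Centre of a loose brass weight, 24 mm diameter, 36 mm tall, on the other end of the base plate. Leave alone.
- mug: Blue mug, 80 mm diameter, 95 mm tall, origin under its centre. Leave alone.
- driver: Yellow screwdriver, 200 mm, lying along its x, origin under its middle. Leave alone.
- spanner: Steel spanner, 180 mm, lying along its x, origin under its middle. Leave alone.
- mouse: Black computer mouse, 100 x 58 x 24 mm, origin under its centre. Leave alone.
- jar: Jar with a red cap, 60 mm diameter, 85 mm tall, origin under its centre. Leave alone.

How it is judged:
By the outcome, as a careful person would: the job done as asked, in the order asked, and still so for the second after the job is handed in, with the robot touching nothing.
It also fails if it takes over 58 s, if anything falls off the work surface, if the arm or the gripper's body presses on something with over 40 N, if the wrist force passes 120 N, or if a joint passes its speed limit or range.

ROBOT

A 6-joint arm with a two-finger parallel gripper is mounted at the origin on the work surface. World frame = base frame: x ahead of the robot, y to its left, z up, the work surface at z = 0. Lengths are in m, angles in degrees, forces in N, time in s.
With the tool pointing down it reaches from about 0.3 to 1 m from the base axis. Payload 5.1 kg.
Tool frame: the origin (TCP) lies between the finger pads; the fingertips stand 22 mm ahead of it and the grasp point (between the pads) lies 3 mm ahead of it (manip.tcp_to_tips is the z of the fingertips in the tool frame, in m); z points along the fingers, x is the direction in which the jaws open and shut, and the axes are right-handed (so a half turn about z gives the same grasp; the last joint's range is limited). The gripper opens to 95 mm and grips with 3 to 60 N. Pads are 20 mm wide; open, the fingers measure 119 mm over their backs; the gripper's body (75 mm by 180 mm) begins 59 mm behind the grasp point.
Start: joints at [60.699, 7.093, 94.555, -0, 78.352, -4.733], TCP at [0.27, 0.591, 0.237] pointing down, gripper open.
Joint ranges: [-149.61, 149.61], [-58.7, 133.49], [1.44, 155.28], [-77.14, 257.14], [18.33, 153.61], [-166.67, 166.67]. Speed limits (degrees/s): [147.25, 147.25, 180, 180, 180, 180].

INTERFACE

Orientations are given as a 3x3 rotation matrix whose columns are the frame's x, y, z axes.
In Python, from rig import monitor, vision, job, manip gives the robot as it stands. The module is installed in compiled form; this text tells all that it offers.
- The arm moves only by the tool drive_tool, never from a script. Its argument "motion" is a list of rows, each an object with "offset": the shift along the tool's x, y, z in cm, a list of three; "angular": the turn, a rotation vector about the tool's x, y, z in degrees, a list of three; "jaw": the closure, from 0 (fully open) to 1 (shut). A call has exactly 5 rows; each row is the pose to reach, as a shift and turn from the pose commanded when the call began, along the tool's axes at that moment; what a row does not reach only later rows make up. A row lasts 1/12 s, in which the tool goes at most 41.7 mm and 7.16 degrees, less where a joint would pass 70% of its speed; a pose out of reach is approached as far as the arm can. A call with a gripper value outside its range is refused whole. The fingers move at their own pace and stop on an object; the grip force is fixed at half the most. Time passes only in rows, so rows that repeat a pose let the fingers close, or fill a call up. It gives the time, the measured TCP pose, the force and the opening at its end, in the units of the state.
- monitor.observe(): the state, without advancing time (a new reading comes with each control period).
- vision.capture(name): name is "side" or "top"; returns a dict with "image" (480x640x3 uint8, red, green, blue), "fx", "fy", "cx", "cy" (pixels), "dist_coeffs" ([k1, k2, p1, p2, k3] as OpenCV has them; the pictures are not rectified), "extrinsics" (4x4, takes a point from camera to world coordinates). Camera axes: x right, y up, looking along -z (the intrinsics and any distortion apply to the point x, -y, -z); pixel columns grow to the right and rows downward; lengths in m; the calibration is good to about 2 mm. A picture is of the moment at which its call begins. There is no depth.
- job.close_job(): hands the job in, once; it reports no verdict.
The state is a dict: "clock": time; "joint_pos": joint angles; "qd": joint speeds; "effort": joint torques, N m; "position": TCP position; "ee_rot": TCP orientation; "wrist_force": force on the tool from outside, world axes, zero at the start; "moment": the same for the moment, N m; "gripper_width": opening from 0.0 (shut) to 1.0 (fully open).
Only numpy, scipy, OpenCV 4.12 (cv2) and the standard library are available. Lean on these libraries where they do the work, as an engineer would, in place of code of your own. Each camera call takes 0.05 s, during which the arm holds its last target. There are 200 camera calls.

## Working session

There is one attempt and no reset: what is moved stays moved. The work goes in short steps, Python scripts to look and compute and a tool call to move; the robot and the scene stay as the last step left them, time stands still between calls to the robot, and variables do not carry over. Pictures are saved under pics/ and viewed, about 8 in all and at most 12, crops included, and the job is handed in when it is done.

Besides the shell and the picture viewer there is one more tool, called after ">>>" as a command line: name --argument value ..., lists and objects as JSON in quotes. drive_tool: Moves the arm, as the interface text tells. Its arguments: {"type":"object","properties":{"motion":{"type":"array"}},"required":["motion"]}

```bash
mkdir -p pics; cat > h.py <<'E'
import numpy as np, cv2
from rig import monitor, vision, job, manip
def cap(name, tag):
    c=vision.capture(name); cv2.imwrite(f'pics/{tag}.png', cv2.cvtColor(c['image'],cv2.COLOR_RGB2BGR))
    np.savez(f'pics/{tag}.npz', **c); return c
def load(tag): return dict(np.load(f'pics/{tag}.npz'))
def K(c): return np.array([[c['fx'],0,c['cx']],[0,c['fy'],c['cy']],[0,0,1.]])
def ray(c,u,v):
    p=cv2.undistortPoints(np.array([[[u,v]]],float),K(c),np.array(c['dist_coeffs'],float))[0,0]
    E=np.array(c['extrinsics']); return E[:3,3], E[:3,:3]@np.array([p[0],-p[1],-1.])
def atz(c,u,v,z):
    o,d=ray(c,u,v); return o+d*(z-o[2])/d[2]
def proj(c,P):
    E=np.array(c['extrinsics']); q=(np.asarray(P)-E[:3,3])@E[:3,:3]; q=q*[1,-1,-1]
    return cv2.projectPoints(q.reshape(-1,1,3),np.zeros(3),np.zeros(3),K(c),np.array(c['dist_coeffs'],float))[0].reshape(-1,2)
def crop(c,u0,v0,u1,v1,s,tag):
    i=cv2.resize(c['image'][v0:v1,u0:u1],None,fx=s,fy=s,interpolation=cv2.INTER_CUBIC)
    cv2.imwrite(f'pics/{tag}.png', cv2.cvtColor(i,cv2.COLOR_RGB2BGR))
E
python3 - <<'E'
from h import *
print(monitor.observe())
for n in('top','side'):
    c=cap(n,n+'0'); print(n,c['fx'],c['dist_coeffs'],np.round(c['extrinsics'],3).tolist())
a=np.hstack([load('top0')['image'],load('side0')['image']])
cv2.imwrite('pics/both.png',cv2.cvtColor(cv2.resize(a,(800,300),interpolation=cv2.INTER_AREA),cv2.COLOR_RGB2BGR))
E
```

```text
{'clock': 0.0, 'joint_pos': array([ 6.06980923e+01,  7.13207551e+00,  9.46296670e+01, -8.49379723e-04,
        7.83521227e+01, -4.73401073e+00]), 'qd': array([ 0.0089109 , -0.06984938,  0.11541576,  0.03580304, -0.06075711,
        0.0654236 ]), 'effort': array([ 1.65321384e-03, -4.17592442e+01, -3.59947193e+01,  7.76083907e-02,
        4.89410455e-02, -1.77953862e-04]), 'position': array([0.27001631, 0.59063715, 0.2354486 ]), 'ee_rot': array([[ 4.15767592e-01,  9.09470389e-01, -9.59956496e-04],
       [ 9.09468736e-01, -4.15768673e-01, -1.74015554e-03],
       [-1.98173978e-03, -1.49550142e-04, -9.99998025e-01]]), 'wrist_force': array([-0.47294527, -0.65220975,  0.62548307]), 'moment': array([0.04162286, 0.03120651, 0.02627392]), 'gripper_width': 1.0015313905200185}
top 476.8542507204323 [-0.0711462  0.         0.         0.         0.       ] [[-0.025, 0.992, -0.125, 0.399], [-1.0, -0.026, -0.005, -0.052], [-0.008, 0.125, 0.992, 1.348], [0.0, 0.0, 0.0, 1.0]]
side 434.9578641079155 [-0.01047244  0.          0.          0.          0.        ] [[-0.97, 0.163, -0.178, 0.366], [-0.241, -0.65, 0.721, 0.727], [0.002, 0.742, 0.67, 0.779], [0.0, 0.0, 0.0, 1.0]]
```

View pics/top0.png

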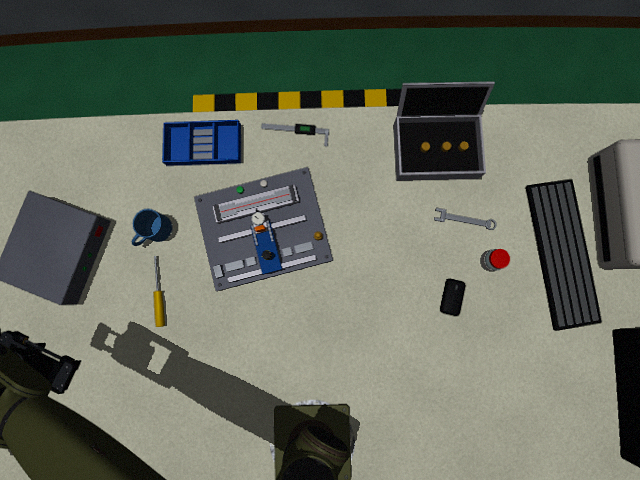

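View pics/side0.png

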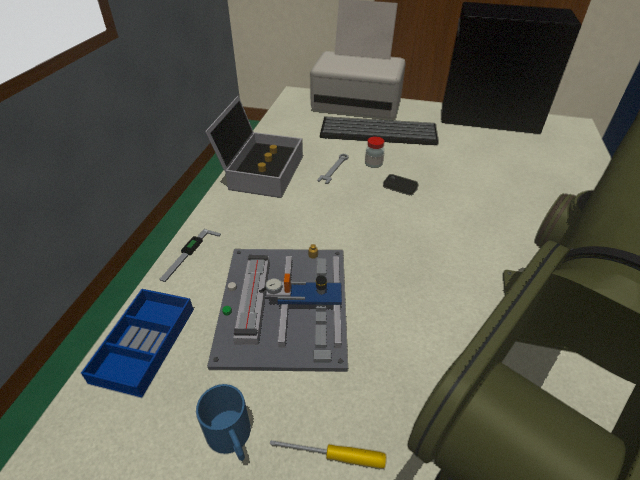

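Top view: jig centre near (262,228), knob near (268,255), tab near (260,229), green marker (240,189), white (263,183). Side view: knob (321,282), tab (287,282), green (227,310), white (232,286). Next I'll take enlarged crops.

```bash
python3 - <<'E'
from h import *
crop(load('top0'),190,160,340,295,5,'tc'); crop(load('side0'),205,240,355,375,5,'sc')
E
```

```text
(no output)
```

View pics/tc.png

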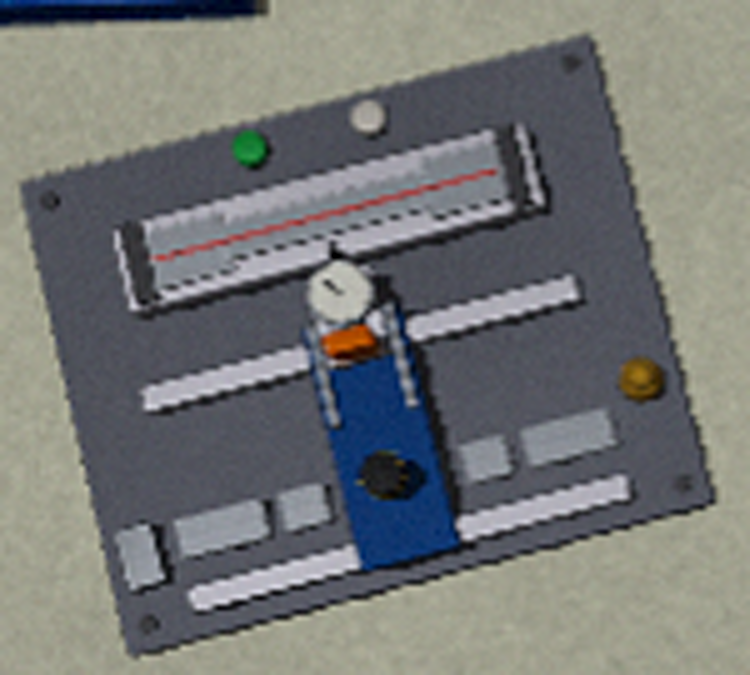

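View pics/sc.png

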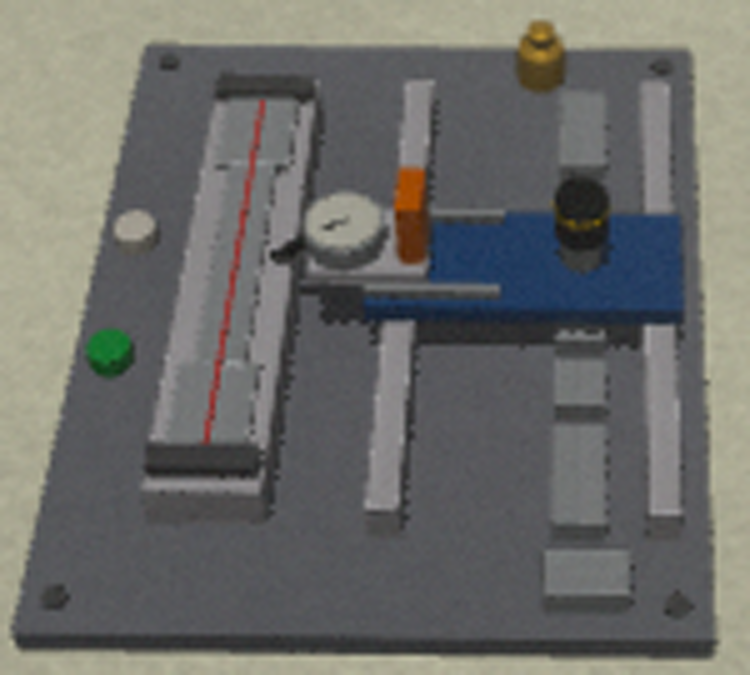

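Top crop: knob top (385,473), green (251,147), white (368,115), red line (156,259)–(496,171), tab (349,340), pointer tip (333,243). Side crop: knob top (582,190), green (109,345), white (135,226), line (263,100)–(208,442), pointer tip (273,256).

```bash
python3 - <<'E'
from h import *
t=load('top0'); s=load('side0')
T=lambda x,y:((x+.5)/5-.5+190,(y+.5)/5-.5+160)
S=lambda x,y:((x+.5)/5-.5+205,(y+.5)/5-.5+240)
pts={'knob':(.088,(385,473),(582,190)),'green':(.027,(251,147),(109,345)),'white':(.027,(368,115),(135,226)),
'lineL':(.044,(156,259),(208,442)),'lineR':(.044,(496,171),(263,100)),'tab':(.092,(349,333),(411,174)),'ptr':(.048,(333,243),(273,256)),
'cTL':(.015,(22,186),(15,633)),'cTR':(.015,(590,36),(147,45)),'cBR':(.015,(714,500),(692,50)),'cBL':(.015,(135,655),(714,643))}
W={}
for k,(z,a,b) in pts.items():
    A=atz(t,*T(*a),z);B=atz(s,*S(*b),z)
    o1,d1=ray(t,*T(*a));o2,d2=ray(s,*S(*b))
    l=np.linalg.lstsq(np.stack([d1,-d2],1),o2-o1,rcond=None)[0]; M=(o1+l[0]*d1+o2+l[1]*d2)/2
    W[k]=(A,B); print(k,np.round(A*1e3,1),np.round(B*1e3,1),'tri',np.round(M*1e3,1))
for i in(0,1):
    g=lambda k:W[k][i][:2]
    ys=[g('lineL')-g('lineR'),g('green')-g('white'),g('cTL')-g('cTR'),g('cBL')-g('cBR')]
    print([round(np.degrees(np.arctan2(-y[0],y[1])),2) for y in ys],[round(np.linalg.norm(y)*1e3,1) for y in ys])
    y=g('cTL')-g('cTR')+g('cBL')-g('cBR');th=np.arctan2(-y[0],y[1]);ex=np.array([np.cos(th),np.sin(th)]);ey=np.array([-ex[1],ex[0]])
    for k in pts: print(k,np.round([1e3*(g(k)-g('knob'))@ex,1e3*(g(k)-g('knob'))@ey],1),end=' ')
    print()
E
```

```text
knob [512.5 105.1  88. ] [513.3 106.3  88. ] tri [513.1 105.3  86.9]
green [705.5 187.2  27. ] [705.1 191.2  27. ] tri [706.8 188.1  22.7]
white [722.2 120.4  27. ] [720.8 123.6  27. ] tri [722.7 120.8  23.5]
lineL [639.3 237.5  44. ] [638.3 240.3  44. ] tri [639.7 238.2  40.8]
lineR [683.9  46.8  44. ] [684.3  47.3  44. ] tri [684.3  46.9  43.5]
tab [587.5 123.1  92. ] [586.2 118.8  92. ] tri [585.9 122.4  96. ]
ptr [644.8 137.8  48. ] [644.9 142.1  48. ] tri [646.1 138.5  43.5]
cTL [689.4 321.7  15. ] [690. 326.  15.] tri [691.2 323.4  10.1]
cTR [768.   -6.2  15. ] [767.8  -2.5  15. ] tri [769.4  -6.   11.3]
cBR [499.2 -70.1  15. ] [497.4 -66.7  15. ] tri [498.7 -70.2  11.5]
cBL [420.4 255.6  15. ] [421.1 263.1  15. ] tri [421.1 257.7   6.1]
[np.float64(13.18), np.float64(14.0), np.float64(13.49), np.float64(13.59)] [np.float64(195.8), np.float64(68.8), np.float64(337.2), np.float64(335.1)]
knob [0. 0.] green [206.9  34.6] white [207.4 -34.2] lineL [154.3  99. ] lineR [153.1 -96.8] tab [77.2 -0.1] ptr [136.3   0.7] cTL [222.7 169.2] cTR [ 222.4 -168.1] cBR [ -53.9 -167.3] cBL [-54.2 167.8] 
[np.float64(13.42), np.float64(13.04), np.float64(13.33), np.float64(13.03)] [np.float64(198.4), np.float64(69.4), np.float64(337.6), np.float64(338.5)]
knob [0. 0.] green [206.1  38.9] white [205.9 -30.5] lineL [152.2 102. ] lineR [153.  -96.4] tab [73.8 -4.5] ptr [136.3   4.8] cTL [222.1 173.6] cTR [ 223. -164.] cBR [ -55.  -164.8] cBL [-54.1 173.7]
```

```bash
cat >> h.py <<'E'
from scipy.spatial.transform import Rotation as R
TH=np.radians(13.4)
EX=np.array([np.cos(TH),np.sin(TH),0]); EY=np.array([-EX[1],EX[0],0]); GOAL=np.stack([EY,EX,[0,0,-1.]],1)
KN=np.array([.5129,.1055,0])
def jig(p): d=np.asarray(p)-KN; return np.round(1e3*np.array([d@EX,d@EY,d[2]]),1)
def go(P):
    s=monitor.observe(); Rm=s['ee_rot']
    print('t',s['clock'],'jig mm',jig(s['position']),'F jig',np.round([s['wrist_force']@EX,s['wrist_force']@EY,s['wrist_force'][2]],1),'w',round(s['gripper_width']*95,1))
    print('offset cm',np.round(100*Rm.T@(np.asarray(P)-s['position']),2),'ang',np.round(R.from_matrix(Rm.T@GOAL).as_rotvec(degrees=True),2))
def J(x,y,z): return KN+EX*x/1e3+EY*y/1e3+np.array([0,0,z/1e3])
E
python3 -c "
from h import *
print(np.linalg.det(GOAL)); go(J(0,0,237))"
```

```text
1.0
t 0.1 jig mm [-123.8  528.2  235.5] F jig [-0.8  0.7 -0.2] w 94.9
offset cm [-34.03  42.26  -0.09] ang [ -0.04   0.1  -37.97]
```

>>> drive_tool --motion '[{"offset": [-34.0,42.3,0],"angular": [0,0,-38],"jaw": 0.47},{"offset": [-34.0,42.3,0],"angular": [0,0,-38],"jaw": 0.47},{"offset": [-34.0,42.3,0],"angular": [0,0,-38],"jaw": 0.47},{"offset": [-34.0,42.3,0],"angular": [0,0,-38],"jaw": 0.47},{"offset": [-34.0,42.3,0],"angular": [0,0,-38],"jaw": 0.47}]'

```text
clock: 0.52
position: [0.3612, 0.4088, 0.2361]
ee_rot: [[-0.182, 0.983, -0.001], [0.983, 0.182, -0.001], [-0.001, -0.001, -1.0]]
wrist_force: [1.6, -0.6, -0.8]
gripper_width: 0.706
```

```bash
python3 -c "
from h import *
go(J(0,0,237))"
```

```text
t 0.5167 jig mm [-77.3 330.2 236.1] F jig [ 1.4 -1.  -0.8] w 67.1
offset cm [-32.59   9.39  -0.08] ang [-0.04  0.03 -2.91]
```

>>> drive_tool --motion '[{"offset": [-32.4,9.3,0],"angular": [0,0,-2.5],"jaw": 0.47},{"offset": [-32.4,9.3,0],"angular": [0,0,-2.5],"jaw": 0.47},{"offset": [-32.4,9.3,0],"angular": [0,0,-2.5],"jaw": 0.47},{"offset": [-32.4,9.3,0],"angular": [0,0,-2.5],"jaw": 0.47},{"offset": [-32.4,9.3,0],"angular": [0,0,-2.5],"jaw": 0.47}]'

```text
clock: 0.93
position: [0.453, 0.2217, 0.2364]
ee_rot: [[-0.219, 0.976, -0.0], [0.976, 0.219, -0.0], [0.0, -0.0, -1.0]]
wrist_force: [1.3, -1.2, 0.2]
gripper_width: 0.532
```

```bash
python3 -c "
from h import *
go(J(0,0,150))"
```

```text
t 0.9333 jig mm [-31.4 127.  236.4] F jig [ 1.  -1.5  0.2] w 50.6
offset cm [-12.65   3.31   8.64] ang [-0.01 -0.   -0.76]
```

>>> drive_tool --motion '[{"offset": [-6,1.6,4],"angular": [0,0,-0.5],"jaw": 0.47},{"offset": [-12.6,3.3,8.6],"angular": [0,0,-0.5],"jaw": 0.47},{"offset": [-12.6,3.3,8.6],"angular": [0,0,-0.5],"jaw": 0.47},{"offset": [-12.6,3.3,8.6],"angular": [0,0,-0.5],"jaw": 0.47},{"offset": [-12.6,3.3,8.6],"angular": [0,0,-0.5],"jaw": 0.47}]'

```text
clock: 1.35
position: [0.5111, 0.104, 0.1458]
ee_rot: [[-0.223, 0.975, -0.008], [0.975, 0.223, -0.002], [-0.0, -0.008, -1.0]]
wrist_force: [-0.5, -0.6, -0.6]
gripper_width: 0.531
```

```bash
python3 -c "
from h import *
go(J(0,0,83))
for n in('top','side'):
    c=cap(n,n+'1')
s=load('side1');crop(s,255,180,405,300,5,'s1c')
print(proj(s,[J(0,0,128),J(0,0,88)]))"
```

```text
t 1.35 jig mm [ -2.1  -1.  145.8] F jig [-0.6 -0.5 -0.6] w 50.5
offset cm [0.1  0.26 6.28] ang [-0.45  0.02 -0.54]
[[321.40784288 264.34544628]
 [321.27862534 277.36389294]]
```

View pics/s1c.png

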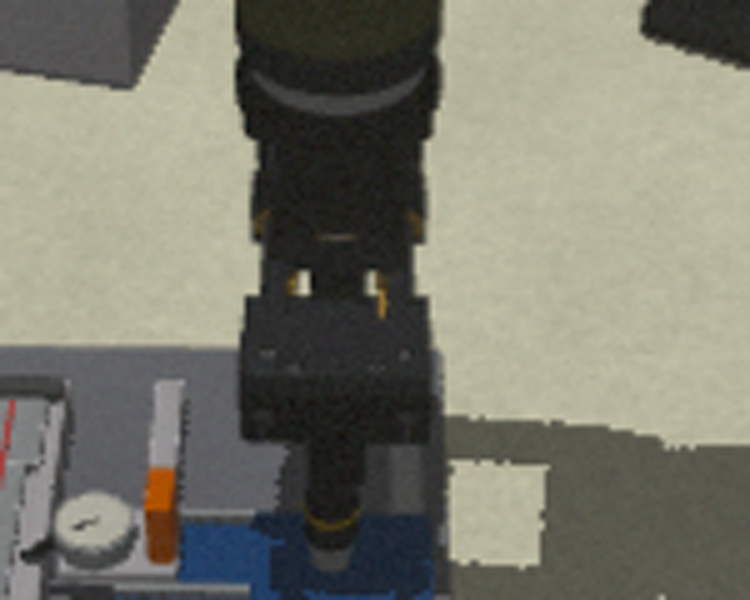

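Crop shows the near finger at x≈333 lined up with the knob at (333,520) and the tab (160,510) clear of the gripper. Descending and gripping.

>>> drive_tool --motion '[{"offset": [0.1,0.15,1.5],"angular": [0,0,-0.5],"jaw": 0.47},{"offset": [0.1,0.15,3],"angular": [0,0,-0.5],"jaw": 0.47},{"offset": [0.1,0.15,4.8],"angular": [0,0,-0.5],"jaw": 0.47},{"offset": [0.1,0.15,6.3],"angular": [0,0,-0.5],"jaw": 0.47},{"offset": [0.1,0.15,6.3],"angular": [0,0,-0.5],"jaw": 0.47}]'

```text
clock: 1.87
position: [0.5116, 0.1104, 0.0855]
ee_rot: [[-0.237, 0.971, -0.004], [0.971, 0.237, -0.0], [0.001, -0.004, -1.0]]
wrist_force: [-1.2, -0.1, -0.5]
gripper_width: 0.531
```

```bash
python3 -c "
from h import *
go(J(0,0,83))"
```

```text
t 1.8667 jig mm [-0.1  5.1 85.5] F jig [-1.2  0.2 -0.5] w 50.4
offset cm [-0.51  0.01  0.25] ang [-0.25 -0.05  0.33]
```

>>> drive_tool --motion '[{"offset": [-0.45,0,0.2],"angular": [0,0,0.3],"jaw": 0.47},{"offset": [-0.45,0,0.2],"angular": [0,0,0.3],"jaw": 0.47},{"offset": [-0.45,0,0.2],"angular": [0,0,0.3],"jaw": 0.47},{"offset": [-0.45,0,0.2],"angular": [0,0,0.3],"jaw": 0.47},{"offset": [-0.45,0,0.2],"angular": [0,0,0.3],"jaw": 0.47}]'

```text
clock: 2.28
position: [0.5155, 0.1051, 0.0868]
ee_rot: [[-0.231, 0.973, 0.002], [0.973, 0.231, 0.0], [-0.0, 0.002, -1.0]]
wrist_force: [0.4, -0.4, -1.2]
gripper_width: 0.528
```

```bash
python3 -c "
from h import *
go(J(0,0,83))"
```

```text
t 2.2833 jig mm [ 2.4 -1.  86.8] F jig [ 0.3 -0.5 -1.2] w 50.2
offset cm [ 0.1  -0.24  0.38] ang [ 0.11  0.01 -0.07]
```

>>> drive_tool --motion '[{"offset": [0,0,0.2],"angular": [0,0,0],"jaw": 0.47},{"offset": [0,0,0.2],"angular": [0,0,0],"jaw": 0.47},{"offset": [0,0,0.2],"angular": [0,0,0],"jaw": 0.47},{"offset": [0,0,0.2],"angular": [0,0,0],"jaw": 0.47},{"offset": [0,0,0.2],"angular": [0,0,0],"jaw": 0.47}]'

```text
clock: 2.7
position: [0.5148, 0.1049, 0.0837]
ee_rot: [[-0.23, 0.973, -0.0], [0.973, 0.23, -0.0], [-0.0, -0.0, -1.0]]
wrist_force: [0.1, -0.6, 0.1]
gripper_width: 0.529
```

```bash
python3 -c "
from h import *
go(J(0,0,83))"
```

```text
t 2.7 jig mm [ 1.7 -1.1 83.7] F jig [-0.  -0.6  0.1] w 50.3
offset cm [ 0.11 -0.17  0.07] ang [-0.01  0.   -0.08]
```

>>> drive_tool --motion '[{"offset": [0.1,-0.15,0.05],"angular": [0,0,0],"jaw": 0.47},{"offset": [0.1,-0.15,0.05],"angular": [0,0,0],"jaw": 0.6},{"offset": [0.1,-0.15,0.05],"angular": [0,0,0],"jaw": 0.7},{"offset": [0.1,-0.15,0.05],"angular": [0,0,0],"jaw": 0.8},{"offset": [0.1,-0.15,0.05],"angular": [0,0,0],"jaw": 1}]'

```text
clock: 3.12
position: [0.5132, 0.1055, 0.0832]
ee_rot: [[-0.231, 0.973, 0.0], [0.973, 0.231, -0.0], [-0.0, 0.0, -1.0]]
wrist_force: [0.1, 0.4, -0.4]
gripper_width: 0.306
```

>>> drive_tool --motion '[{"offset": [0,0,0],"angular": [0,0,0],"jaw": 1},{"offset": [0,0,0],"angular": [0,0,0],"jaw": 1},{"offset": [0,0,0],"angular": [0,0,0],"jaw": 1},{"offset": [0,0,0],"angular": [0,0,0],"jaw": 1},{"offset": [0,0,0],"angular": [0,0,0],"jaw": 1}]'

```text
clock: 3.53
position: [0.5131, 0.106, 0.0833]
ee_rot: [[-0.23, 0.973, -0.0], [0.973, 0.23, 0.001], [0.001, -0.0, -1.0]]
wrist_force: [-0.1, 3.8, 0.1]
gripper_width: 0.25
```

```bash
python3 -c "
from h import *
go(J(0,0,83))"
```

```text
t 3.5333 jig mm [ 0.3  0.4 83.3] F jig [0.8 3.7 0.1] w 23.7
offset cm [-0.04 -0.03  0.03] ang [-0.   -0.06 -0.08]
```

>>> drive_tool --motion '[{"offset": [0,0,-0.3],"angular": [0,0,0],"jaw": 1},{"offset": [0,0,-0.7],"angular": [0,0,0],"jaw": 1},{"offset": [0,0,-1.1],"angular": [0,0,0],"jaw": 1},{"offset": [0,0,-1.35],"angular": [0,0,0],"jaw": 1},{"offset": [0,0,-1.35],"angular": [0,0,0],"jaw": 1}]'

```text
clock: 3.95
position: [0.5132, 0.1053, 0.0965]
ee_rot: [[-0.231, 0.973, 0.0], [0.973, 0.231, -0.0], [-0.0, 0.0, -1.0]]
wrist_force: [3.6, 2.7, -6.7]
gripper_width: 0.248
```

>>> drive_tool --motion '[{"offset": [0,0,0],"angular": [0,0,0],"jaw": 1},{"offset": [0,0,0],"angular": [0,0,0],"jaw": 1},{"offset": [0,0,0],"angular": [0,0,0],"jaw": 1},{"offset": [0,0,0],"angular": [0,0,0],"jaw": 1},{"offset": [0,0,0],"angular": [0,0,0],"jaw": 1}]'

```text
clock: 4.37
position: [0.5132, 0.1053, 0.0966]
ee_rot: [[-0.23, 0.973, -0.0], [0.973, 0.23, -0.0], [-0.0, -0.0, -1.0]]
wrist_force: [3.5, 0.6, -7.5]
gripper_width: 0.248
```

```bash
python3 -c "
from h import *
go(J(0,35,97))"
```

```text
t 4.3667 jig mm [ 0.2 -0.2 96.6] F jig [ 3.5 -0.2 -7.5] w 23.5
offset cm [ 3.52 -0.03 -0.05] ang [-0.01  0.02 -0.07]
```

>>> drive_tool --motion '[{"offset": [0.3,0,0],"angular": [0,0,0],"jaw": 1},{"offset": [0.8,0,0],"angular": [0,0,0],"jaw": 1},{"offset": [1.3,0,0],"angular": [0,0,0],"jaw": 1},{"offset": [1.8,0,0],"angular": [0,0,0],"jaw": 1},{"offset": [2.3,0,0],"angular": [0,0,0],"jaw": 1}]'

```text
clock: 4.78
position: [0.5077, 0.1284, 0.0967]
ee_rot: [[-0.231, 0.973, 0.0], [0.973, 0.231, -0.0], [-0.0, 0.0, -1.0]]
wrist_force: [4.2, -0.9, -7.3]
gripper_width: 0.243
```

>>> drive_tool --motion '[{"offset": [0.5,0,0],"angular": [0,0,0],"jaw": 1},{"offset": [0.9,0,0],"angular": [0,0,0],"jaw": 1},{"offset": [1.25,0,0],"angular": [0,0,0],"jaw": 1},{"offset": [1.25,0,0],"angular": [0,0,0],"jaw": 1},{"offset": [1.25,0,0],"angular": [0,0,0],"jaw": 1}]'

```text
clock: 5.2
position: [0.5048, 0.1409, 0.0967]
ee_rot: [[-0.231, 0.973, -0.0], [0.973, 0.231, 0.001], [0.001, 0.0, -1.0]]
wrist_force: [2.7, 2.9, -7.2]
gripper_width: 0.244
```

>>> drive_tool --motion '[{"offset": [0,0,0],"angular": [0,0,0],"jaw": 1},{"offset": [0,0,0],"angular": [0,0,0],"jaw": 1},{"offset": [0,0,0],"angular": [0,0,0],"jaw": 1},{"offset": [0,0,0],"angular": [0,0,0],"jaw": 1},{"offset": [0,0,0],"angular": [0,0,0],"jaw": 1}]'

```text
clock: 5.62
position: [0.505, 0.14, 0.0967]
ee_rot: [[-0.23, 0.973, -0.0], [0.973, 0.23, 0.0], [0.0, 0.0, -1.0]]
wrist_force: [4.0, 2.6, -7.5]
gripper_width: 0.246
```

```bash
python3 -c "
from h import *
go(J(0,35.5,97))"
```

```text
t 5.6167 jig mm [ 0.3 35.4 96.7] F jig [ 4.4  1.6 -7.5] w 23.4
offset cm [ 0.01 -0.03 -0.03] ang [ 0.   -0.01 -0.09]
```

>>> drive_tool --motion '[{"offset": [0,0,0.3],"angular": [0,0,0],"jaw": 1},{"offset": [0,0,0.6],"angular": [0,0,0],"jaw": 1},{"offset": [0,0,0.9],"angular": [0,0,0],"jaw": 1},{"offset": [0,0,1.2],"angular": [0,0,0],"jaw": 1},{"offset": [0,0,1.2],"angular": [0,0,0],"jaw": 1}]'

```text
clock: 6.03
position: [0.505, 0.1401, 0.0842]
ee_rot: [[-0.23, 0.973, 0.0], [0.973, 0.23, 0.0], [0.0, 0.0, -1.0]]
wrist_force: [3.3, 1.6, -6.9]
gripper_width: 0.246
```

```bash
python3 -c "
from h import *
go(J(0,35.5,83))"
```

```text
t 6.0333 jig mm [ 0.3 35.5 84.2] F jig [ 3.5  0.8 -6.9] w 23.4
offset cm [-0.   -0.03  0.12] ang [ 0.01 -0.01 -0.08]
```

>>> drive_tool --motion '[{"offset": [0,0,0],"angular": [0,0,0],"jaw": 1},{"offset": [0,0,0],"angular": [0,0,0],"jaw": 0.6},{"offset": [0,0,0],"angular": [0,0,0],"jaw": 0.47},{"offset": [0,0,0],"angular": [0,0,0],"jaw": 0.47},{"offset": [0,0,0],"angular": [0,0,0],"jaw": 0.47}]'

```text
clock: 6.45
position: [0.5052, 0.1399, 0.0854]
ee_rot: [[-0.231, 0.973, 0.0], [0.973, 0.231, -0.0], [-0.0, 0.0, -1.0]]
wrist_force: [0.3, -0.9, -0.2]
gripper_width: 0.472
```

```bash
python3 -c "
from h import *
go(J(0,35.5,120))"
```

```text
t 6.45 jig mm [ 0.5 35.3 85.4] F jig [ 0.1 -0.9 -0.2] w 44.9
offset cm [ 0.02 -0.05 -3.46] ang [ 0.02  0.02 -0.07]
```

>>> drive_tool --motion '[{"offset": [0,0,-4],"angular": [0,0,0],"jaw": 0.47},{"offset": [0,-2,-7],"angular": [0,0,0],"jaw": 0.7},{"offset": [0,-6,-8],"angular": [0,0,0],"jaw": 1},{"offset": [0,-9,-8],"angular": [0,0,0],"jaw": 1},{"offset": [0,-9,-8],"angular": [0,0,0],"jaw": 1}]'

```text
clock: 6.87
position: [0.4139, 0.1186, 0.165]
ee_rot: [[-0.231, 0.973, -0.0], [0.973, 0.231, -0.0], [-0.0, -0.0, -1.0]]
wrist_force: [0.3, 0.1, -0.8]
gripper_width: 0.307
```

```bash
python3 -c "
from h import *
go(J(42,35.5,140))
t=cap('top','top2');s=cap('side','side2')
a=cv2.resize(t['image'][165:290,195:335],None,fx=4,fy=4,interpolation=cv2.INTER_CUBIC)[:, :400]
b=cv2.resize(s['image'][245:370,215:315],None,fx=4,fy=4,interpolation=cv2.INTER_CUBIC)
cv2.imwrite('pics/c2.png',cv2.cvtColor(np.hstack([a,b]),cv2.COLOR_RGB2BGR))
print(proj(s,[J(0,35,88),J(0,35.5,76)]),proj(t,[J(0,35,88)]))
"
```

```text
t 6.8667 jig mm [-93.3  35.7 165. ] F jig [ 0.3 -0.  -0.8] w 29.2
offset cm [-1.000e-02  1.353e+01  2.500e+00] ang [-0.03  0.02 -0.07]
[[321.1956921  289.68718267]
 [321.15678243 293.62723814]] [[253.70268158 257.40326104]]
```

View pics/c2.png

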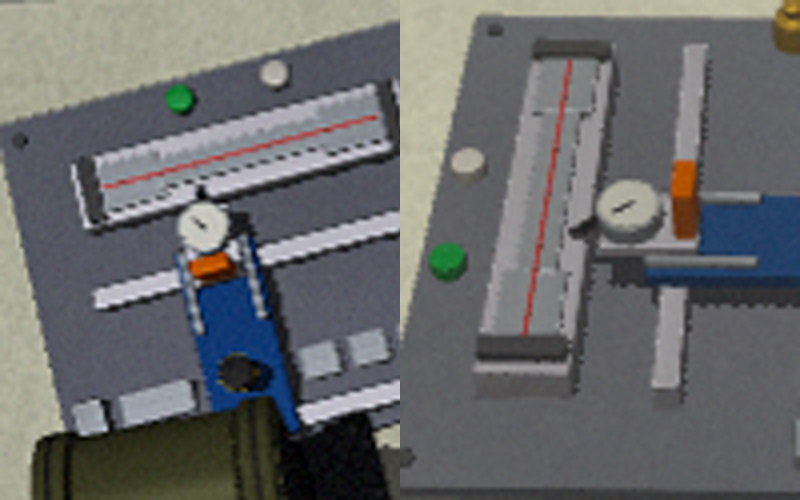

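Carriage now aligned with the green marker; the tip is at (200,187) in the left crop and (571,232) in the right, with the line beyond it. Measuring the gap with a fit of the red line.

```bash
cat >> h.py <<'E'
def redline(c,box,tag=''):
    u0,v0,u1,v1=box; im=c['image'][v0:v1,u0:u1].astype(float); red=np.clip(im[...,0]-np.maximum(im[...,1],im[...,2])-25,0,None)
    v,u=np.nonzero(red>8); w=red[v,u]
    P=np.array([jig(atz(c,a+u0,b+v0,.044)) for a,b in zip(u,v)])
    m=np.abs(P[:,0]-np.median(P[:,0]))<5
    k=np.polyfit(P[m,1],P[m,0],1,w=np.sqrt(w[m])); return k,m.sum(),P[m,1].min(),P[m,1].max()
E
python3 - <<'E'
from h import *
t=load('top2');s=load('side2')
T=lambda x,y:((x+.5)/4-.5+195,(y+.5)/4-.5+165)
S=lambda x,y:((x-400+.5)/4-.5+215,(y+.5)/4-.5+245)
for n,c,box,tip,tab in(('top',t,(210,185,300,220),T(200,186),T(210,260)),('side',s,(235,252,265,335),S(571,232),S(684,162))):
    k,m,a,b=redline(c,box); p=jig(atz(c,*tip,.048)); q=jig(atz(c,*tab,.092))
    print(n,'line k',k.round(4),m,a,b,'tip',p,'tab',q,'gap',round(np.polyval(k,p[1])-p[0],2),'slope deg',round(np.degrees(np.arctan(k[0])),2))
    u,v=np.round(tip).astype(int); print(np.round(tip,1)); 
    r=c['image'][v-4:v+5,u-6:u+7].mean(2).astype(int); print(r)
E
```

```text
top line k [2.000000e-03 1.536078e+02] 89 -94.4 98.3 tip [136.2  33.9  48. ] tab [76.2 33.8 92. ] gap 17.48 slope deg 0.11
[244.6 211.1]
[[116 133 138 144 140 138 148 143 147 142 145 155 156]
 [139 142 140 149 147 143 144 149 136 114  81  53 125]
 [140 144 143 146 161 149  74  78 147 187 176 176 181]
 [161 154  74  54 127 195 184 183 186 190 186 188 188]
 [123 195 176 180 162 104  76 141 194 191 191 193 193]
 [181 190 190 195 172  79  25 134 201 197 195 200 207]
 [190 193 194 193 159  33  10  69 156 191 149 102  83]
 [192 193 192 202 171  57   0  29  61  71  56  41  38]
 [205 196 168 111  79  86 105 111  95  35  26  24  23]]
side line k [3.60000e-03 1.53953e+02] 92 -94.9 102.1 tip [137.1  38.5  48. ] tab [74.9 26.7 92. ] gap 16.99 slope deg 0.2
[257.4 302.6]
[[103 126 130 129 135 126 151 148 152 153 143  76  32]
 [116 128 126 127 127  89 150 150 146  86  48  38  34]
 [116 126 127 122 113 129 146 119  90  36  31  29  34]
 [127 126 124 123 110 145  64  44  36  33  34  47  51]
 [125 128 124 121 101 147  78  50  50  48  41  67  61]
 [126 125 126 123  94 151 139  70  73  72  70  67  65]
 [125 129 126 124 112 151 151 150 149 137  72  62  67]
 [127 126 125 126  89 153 151 155 152 147 121  69  60]
 [123 127 129 150 130 149 152 155 152 146 103  61  66]]
```

>>> drive_tool --motion '[{"offset": [0,4,1],"angular": [0,0,0],"jaw": 1},{"offset": [0,8,2.5],"angular": [0,0,0],"jaw": 1},{"offset": [0,11.5,2.5],"angular": [0,0,0],"jaw": 1},{"offset": [0,13.1,2.5],"angular": [0,0,0],"jaw": 1},{"offset": [0,13.1,2.5],"angular": [0,0,0],"jaw": 1}]'

```text
clock: 7.38
position: [0.5487, 0.1501, 0.139]
ee_rot: [[-0.23, 0.973, 0.0], [0.973, 0.23, -0.0], [-0.0, 0.0, -1.0]]
wrist_force: [0.4, -0.5, 0.7]
gripper_width: 0.005
```

>>> drive_tool --motion '[{"offset": [0,0,0],"angular": [0,0,0],"jaw": 1},{"offset": [0,0,0],"angular": [0,0,0],"jaw": 1},{"offset": [0,0,0],"angular": [0,0,0],"jaw": 1},{"offset": [0,0,0],"angular": [0,0,0],"jaw": 1},{"offset": [0,0,0],"angular": [0,0,0],"jaw": 1}]'

```text
clock: 7.8
position: [0.5443, 0.1494, 0.1399]
ee_rot: [[-0.23, 0.973, 0.0], [0.973, 0.23, 0.0], [-0.0, 0.0, -1.0]]
wrist_force: [0.0, -0.2, 0.3]
gripper_width: 0.009
```

```bash
python3 -c "
from h import *
go(J(42,35.5,87))"
```

```text
t 7.8 jig mm [ 40.7  35.4 139.9] F jig [-0.  -0.2  0.3] w 0.8
offset cm [0.01 0.13 5.29] ang [ 0.02  0.   -0.08]
```

>>> drive_tool --motion '[{"offset": [0,0.1,1.5],"angular": [0,0,0],"jaw": 1},{"offset": [0,0.1,3],"angular": [0,0,0],"jaw": 1},{"offset": [0,0.1,4.2],"angular": [0,0,0],"jaw": 1},{"offset": [0,0.1,5.2],"angular": [0,0,0],"jaw": 1},{"offset": [0,0.1,5.2],"angular": [0,0,0],"jaw": 1}]'

```text
clock: 8.22
position: [0.5439, 0.1494, 0.0851]
ee_rot: [[-0.23, 0.973, -0.004], [0.973, 0.23, -0.001], [0.0, -0.005, -1.0]]
wrist_force: [-0.5, 0.5, 0.2]
gripper_width: 0.002
```

>>> drive_tool --motion '[{"offset": [0,0.2,0],"angular": [0,0,0],"jaw": 1},{"offset": [0,0.4,0],"angular": [0,0,0],"jaw": 1},{"offset": [0,0.6,0],"angular": [0,0,0],"jaw": 1},{"offset": [0,0.8,0],"angular": [0,0,0],"jaw": 1},{"offset": [0,1.0,0],"angular": [0,0,0],"jaw": 1}]'

```text
clock: 8.63
position: [0.5564, 0.1522, 0.0885]
ee_rot: [[-0.23, 0.973, 0.001], [0.973, 0.23, 0.0], [-0.0, 0.001, -1.0]]
wrist_force: [0.3, 0.2, -0.6]
gripper_width: 0.005
```

>>> drive_tool --motion '[{"offset": [0,0,0],"angular": [0,0,0],"jaw": 1},{"offset": [0,0,0],"angular": [0,0,0],"jaw": 1},{"offset": [0,0.1,0],"angular": [0,0,0],"jaw": 1},{"offset": [0,0.2,0],"angular": [0,0,0],"jaw": 1},{"offset": [0,0.2,0],"angular": [0,0,0],"jaw": 1}]'

```text
clock: 9.05
position: [0.5576, 0.1526, 0.0877]
ee_rot: [[-0.231, 0.973, 0.0], [0.973, 0.231, 0.0], [-0.0, 0.0, -1.0]]
wrist_force: [-0.6, -0.2, -0.1]
gripper_width: -0.0
```

```bash
python3 -c "
from h import *
go(J(55,35.5,87))"
```

```text
t 9.05 jig mm [54.4 35.4 87.7] F jig [-0.6 -0.  -0.1] w -0.0
offset cm [0.01 0.06 0.07] ang [ 0.    0.   -0.07]
```

>>> drive_tool --motion '[{"offset": [0,0.05,0],"angular": [0,0,0],"jaw": 1},{"offset": [0,0.1,0],"angular": [0,0,0],"jaw": 1},{"offset": [0,0.15,0],"angular": [0,0,0],"jaw": 1},{"offset": [0,0.2,0],"angular": [0,0,0],"jaw": 1},{"offset": [0,0.2,0],"angular": [0,0,0],"jaw": 1}]'

```text
clock: 9.47
position: [0.5595, 0.153, 0.0877]
ee_rot: [[-0.23, 0.973, 0.0], [0.973, 0.23, 0.0], [0.0, 0.0, -1.0]]
wrist_force: [-0.3, 0.3, 0.7]
gripper_width: 0.005
```

>>> drive_tool --motion '[{"offset": [0,0.05,0],"angular": [0,0,0],"jaw": 1},{"offset": [0,0.1,0],"angular": [0,0,0],"jaw": 1},{"offset": [0,0.15,0],"angular": [0,0,0],"jaw": 1},{"offset": [0,0.2,0],"angular": [0,0,0],"jaw": 1},{"offset": [0,0.2,0],"angular": [0,0,0],"jaw": 1}]'

```text
clock: 9.88
position: [0.5607, 0.1533, 0.0877]
ee_rot: [[-0.231, 0.973, -0.002], [0.973, 0.231, -0.001], [-0.0, -0.002, -1.0]]
wrist_force: [-5.5, -0.6, 3.5]
gripper_width: 0.009
```

>>> drive_tool --motion '[{"offset": [0,0.05,0],"angular": [0,0,0],"jaw": 1},{"offset": [0,0.1,0],"angular": [0,0,0],"jaw": 1},{"offset": [0,0.15,0],"angular": [0,0,0],"jaw": 1},{"offset": [0,0.2,0],"angular": [0,0,0],"jaw": 1},{"offset": [0,0.2,0],"angular": [0,0,0],"jaw": 1}]'

```text
clock: 10.3
position: [0.5627, 0.1538, 0.0877]
ee_rot: [[-0.231, 0.973, -0.002], [0.973, 0.231, -0.0], [-0.0, -0.002, -1.0]]
wrist_force: [-4.5, -1.5, 4.5]
gripper_width: 0.004
```

>>> drive_tool --motion '[{"offset": [0,0.05,0],"angular": [0,0,0],"jaw": 1},{"offset": [0,0.1,0],"angular": [0,0,0],"jaw": 1},{"offset": [0,0.15,0],"angular": [0,0,0],"jaw": 1},{"offset": [0,0.2,0],"angular": [0,0,0],"jaw": 1},{"offset": [0,0.2,0],"angular": [0,0,0],"jaw": 1}]'

```text
clock: 10.72
position: [0.5648, 0.1542, 0.0876]
ee_rot: [[-0.231, 0.973, -0.001], [0.973, 0.231, -0.0], [-0.0, -0.002, -1.0]]
wrist_force: [-3.9, -1.2, 2.8]
gripper_width: 0.003
```

```bash
python3 -c "
from h import *
go(J(70,35.5,87))"
```

```text
t 10.7167 jig mm [61.8 35.4 87.6] F jig [-4.1 -0.3  2.8] w 0.3
offset cm [0.01 0.82 0.06] ang [-0.09  0.   -0.07]
```

>>> drive_tool --motion '[{"offset": [0,0.05,0],"angular": [0,0,0],"jaw": 1},{"offset": [0,0.1,0],"angular": [0,0,0],"jaw": 1},{"offset": [0,0.15,0],"angular": [0,0,0],"jaw": 1},{"offset": [0,0.2,0],"angular": [0,0,0],"jaw": 1},{"offset": [0,0.2,0],"angular": [0,0,0],"jaw": 1}]'

```text
clock: 11.13
position: [0.5668, 0.1547, 0.0877]
ee_rot: [[-0.231, 0.973, -0.001], [0.973, 0.231, -0.0], [-0.0, -0.001, -1.0]]
wrist_force: [-5.0, -1.4, 3.8]
gripper_width: 0.003
```

>>> drive_tool --motion '[{"offset": [0,0.05,0],"angular": [0,0,0],"jaw": 1},{"offset": [0,0.1,0],"angular": [0,0,0],"jaw": 1},{"offset": [0,0.15,0],"angular": [0,0,0],"jaw": 1},{"offset": [0,0.2,0],"angular": [0,0,0],"jaw": 1},{"offset": [0,0.2,0],"angular": [0,0,0],"jaw": 1}]'

```text
clock: 11.55
position: [0.5688, 0.1552, 0.0877]
ee_rot: [[-0.231, 0.973, -0.001], [0.973, 0.231, -0.0], [-0.0, -0.001, -1.0]]
wrist_force: [-4.6, -0.9, 3.7]
gripper_width: 0.001
```

>>> drive_tool --motion '[{"offset": [0,0.05,0],"angular": [0,0,0],"jaw": 1},{"offset": [0,0.1,0],"angular": [0,0,0],"jaw": 1},{"offset": [0,0.15,0],"angular": [0,0,0],"jaw": 1},{"offset": [0,0.2,0],"angular": [0,0,0],"jaw": 1},{"offset": [0,0.2,0],"angular": [0,0,0],"jaw": 1}]'

```text
clock: 11.97
position: [0.5708, 0.1557, 0.0876]
ee_rot: [[-0.231, 0.973, -0.001], [0.973, 0.231, -0.0], [-0.0, -0.001, -1.0]]
wrist_force: [-4.6, -1.9, 3.6]
gripper_width: 0.004
```

>>> drive_tool --motion '[{"offset": [0,0.05,0],"angular": [0,0,0],"jaw": 1},{"offset": [0,0.1,0],"angular": [0,0,0],"jaw": 1},{"offset": [0,0.15,0],"angular": [0,0,0],"jaw": 1},{"offset": [0,0.2,0],"angular": [0,0,0],"jaw": 1},{"offset": [0,0.2,0],"angular": [0,0,0],"jaw": 1}]'

```text
clock: 12.38
position: [0.5729, 0.1562, 0.0876]
ee_rot: [[-0.231, 0.973, -0.001], [0.973, 0.231, -0.0], [-0.0, -0.001, -1.0]]
wrist_force: [-5.0, -1.5, 3.6]
gripper_width: 0.007
```

```bash
python3 -c "
from h import *
go(J(73.7,35.5,87))
t=cap('top','top3');s=cap('side','side3')
a=cv2.resize(t['image'][185:225,220:270],None,fx=8,fy=8,interpolation=cv2.INTER_CUBIC)
b=cv2.resize(s['image'][280:320,230:280],None,fx=8,fy=8,interpolation=cv2.INTER_CUBIC)
cv2.imwrite('pics/c3.png',cv2.cvtColor(np.hstack([a,b]),cv2.COLOR_RGB2BGR))"
```

```text
t 12.3833 jig mm [70.1 35.4 87.6] F jig [-5.2 -0.3  3.6] w 0.7
offset cm [0.01 0.36 0.06] ang [-0.04  0.   -0.07]
```

View pics/c3.png

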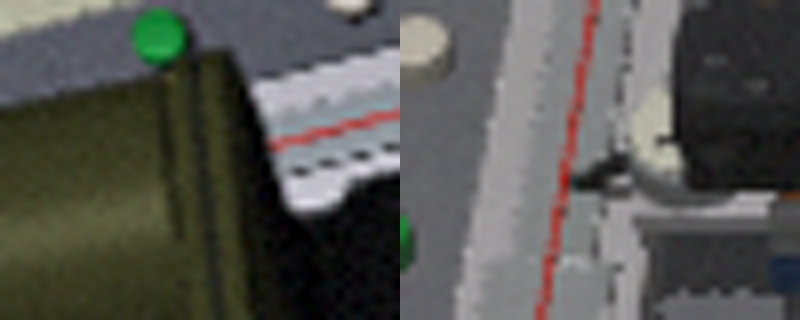

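Top view is blocked by the arm; in the side crop the pointer tip is at about (571,181), just short of the red line. I'll quantify it from the pixel values.

```bash
cat >> h.py <<'E'
def sidecheck(c,fing=None):
    k,m,a,b=redline(c,(235,252,265,335))
    print('side line',k.round(4),m)
    for g in(-1,0,1,2,4):
        x=np.polyval(k,35.5)-g; print('gap',g,'tip px',proj(c,[J(x,38.5,48),J(x,35.5,48)]).round(2).tolist())
E
python3 - <<'E'
from h import *
s=load('side3'); sidecheck(s)
i=s['image'][298:308,244:262].astype(int); print('cols',244,'rows 298'); print(i.mean(2).astype(int)); print((i[...,0]-i[...,1]))
# old tip for calibration
s=load('side2'); x=153.9
for g in(15.5,16,16.5,17,17.5): print(g,proj(s,[J(x-g,38.5,48)]).round(2))
E
```

```text
side line [3.500000e-03 1.539551e+02] 92
gap -1 tip px [[249.05, 302.55], [249.22, 301.47]]
gap 0 tip px [[249.51, 302.56], [249.69, 301.47]]
gap 1 tip px [[249.97, 302.56], [250.15, 301.48]]
gap 2 tip px [[250.44, 302.57], [250.61, 301.48]]
gap 4 tip px [[251.36, 302.57], [251.54, 301.49]]
cols 244 rows 298
[[152 147 139 130 129 129 117 100 130 128 131 121  86 152 133 140 175 166]
 [153 149 137 131 132 132 119 109 127 131 131 130  57  51  73 129 176 173]
 [152 148 134 131 131 128  97 121 132 123  76  47  34  33  59 105 127 153]
 [150 137 132 133 133 130  91  95 102  73  35  32  30  35  73  76  97 124]
 [155 144 133 126 128 129  71  53  36  31  22  44  95 149 141  70  77  83]
 [151 133 131 130 134 130  75  70  35  33  32  42  79  82  82  87  72  73]
 [152 138 131 131 132 120  97 126 125 126 120  78  74  75  86 131 107  77]
 [154 139 131 129 132 117 108 130 128 130 124 114 150 152 154 156 149 122]
 [132 134 130 127 129  89  82 130 127 130 131  92 154 155 157 146 142 142]
 [147 134 127 130 130  95 117 130 130 134 152 133 154 156 150  94  94  93]]
[[  4   3   0  -3  -3   5  43  89  -1  -4  -1  -3   2   3  -1  -1   0   3]
 [  1   2  -1  -2   1   4  41  63   0  -1   1  -2   0   2  -3  -1   1   0]
 [  2   1  -3  -3  -2   9  94  32  -5   0  -3   1  -1   3  -2  -3  -2   1]
 [  2   4   1  -2  -1  11 100  30  -3  -1  -2  -1  -3   3   1  -2   0  -4]
 [  2   4   1  -4  -2  15 133   3  -5   4   1   1  -1   3   2  -4   0   0]
 [  2  -1  -2  -5  -4  10  95  -1  -4  -3   2  -1   3   1   1   1   0   0]
 [  1  -2  -4  -3   2  42  91  -1  -3  -4  -3  -2   1   4   1   2   3   3]
 [  3  -4  -2  -3   5  43  64   0  -5  -4  -2   2   4   2   4   3   5   4]
 [  2  -2  -1   1  12  97  29   2  -4  -3  -3   2   2   3   6   1   2   0]
 [  2  -4  -5  -2  10  99  30  -3  -6  -3  -3   1   3   4   3   3   2   1]]
15.5 [[256.78 302.63]]
16 [[257.01 302.63]]
16.5 [[257.25 302.63]]
17 [[257.48 302.63]]
17.5 [[257.71 302.64]]
```

Gap is about 2.7–3.6 mm. One 2 mm tap, then back off for a clear view.

>>> drive_tool --motion '[{"offset": [0,0.05,0],"angular": [0,0,0],"jaw": 1},{"offset": [0,0.1,0],"angular": [0,0,0],"jaw": 1},{"offset": [0,0.15,0],"angular": [0,0,0],"jaw": 1},{"offset": [0,0.2,0],"angular": [0,0,0],"jaw": 1},{"offset": [0,0.2,0],"angular": [0,0,0],"jaw": 1}]'

```text
clock: 12.9
position: [0.5749, 0.1566, 0.0877]
ee_rot: [[-0.231, 0.973, -0.0], [0.973, 0.231, -0.0], [-0.0, -0.0, -1.0]]
wrist_force: [-5.5, -1.3, 4.1]
gripper_width: 0.005
```

>>> drive_tool --motion '[{"offset": [0,-0.5,0],"angular": [0,0,0],"jaw": 1},{"offset": [0,-1.2,0],"angular": [0,0,0],"jaw": 1},{"offset": [0,-1.5,-2],"angular": [0,0,0],"jaw": 1},{"offset": [0,-1.5,-5],"angular": [0,0,0],"jaw": 1},{"offset": [0,-1.5,-8],"angular": [0,0,0],"jaw": 1}]'

```text
clock: 13.32
position: [0.5593, 0.153, 0.1672]
ee_rot: [[-0.23, 0.973, -0.001], [0.973, 0.23, -0.0], [0.0, -0.001, -1.0]]
wrist_force: [1.1, 1.1, 0.1]
gripper_width: 0.004
```

>>> drive_tool --motion '[{"offset": [0,-4,0],"angular": [0,0,0],"jaw": 1},{"offset": [0,-8,0],"angular": [0,0,0],"jaw": 1},{"offset": [0,-12,0],"angular": [0,0,0],"jaw": 1},{"offset": [0,-15,0],"angular": [0,0,0],"jaw": 1},{"offset": [0,-15,0],"angular": [0,0,0],"jaw": 1}]'

```text
clock: 13.73
position: [0.4099, 0.1179, 0.1661]
ee_rot: [[-0.231, 0.973, -0.001], [0.973, 0.231, -0.0], [0.0, -0.001, -1.0]]
wrist_force: [1.3, -0.0, 0.5]
gripper_width: 0.004
```

```bash
python3 -c "
from h import *
go(J(73.7,35.5,87))
t=cap('top','top4');s=cap('side','side4')
a=cv2.resize(t['image'][185:225,220:270],None,fx=8,fy=8,interpolation=cv2.INTER_CUBIC)
b=cv2.resize(s['image'][280:320,230:280],None,fx=8,fy=8,interpolation=cv2.INTER_CUBIC)
cv2.imwrite('pics/c4.png',cv2.cvtColor(np.hstack([a,b]),cv2.COLOR_RGB2BGR))
i=s['image'][299:306,244:258].astype(int); print('side cols 244 rows 299'); print(i.mean(2).astype(int)); print(i[...,0]-i[...,1])
k=redline(t,(210,185,300,220))[0]; print(k)
for g in(0,1,2,3): print(g,proj(t,[J(np.polyval(k,34)-g,34,48)]).round(2))
i=t['image'][202:215,238:250].astype(int); print('top cols 238 rows 202'); print(i.mean(2).astype(int)); print(i[...,0]-i[...,1])
"
```

```text
t 13.7333 jig mm [-97.3  36.  166.1] F jig [ 1.2 -0.3  0.5] w 0.4
offset cm [-0.03 17.11  7.89] ang [-0.06 -0.01 -0.07]
side cols 244 rows 299
[[148 147 136 128 125 126 118 105 126 125 122  73  41  75]
 [149 145 131 128 127 125  96 115 122  77  47  34  30  54]
 [145 132 129 126 128 127  88  90  73  30  31  30  38  68]
 [146 142 128 127 129 122  46  36  32  30  32  72 146 140]
 [146 131 130 126 125 124  50  34  29  41  38  63  82  79]
 [150 133 128 126 124 115  94 123 123 121 121  78  75  83]
 [148 137 129 127 126 116 109 127 126 123 122 113 150 149]]
[[  2   3  -2  -2  -2   3  42  65  -2  -1  -1   2   1   0]
 [  4   1  -4  -2  -3   7  88  31  -4   1  -1  -1   1   0]
 [  5   3  -2   0  -2   8 101  32   0  -3   2   1  -3  -2]
 [  3   5   0  -2  -3  -1  37  -2   0   1  -1  -3   1   2]
 [  2  -3   0  -2  -4   0  53  -3   0   2  -2  -1   4   2]
 [  3  -2  -2  -3   2  41  85  -3  -3  -2  -3  -2   1   1]
 [  5  -3  -1  -3   3  39  60  -1  -1  -2  -2   1   4   3]]
[2.1943144e-03 1.5362491e+02]
0 [[243.12 205.12]]
1 [[243.21 205.47]]
2 [[243.29 205.81]]
3 [[243.38 206.15]]
top cols 238 rows 2
[... 630 characters left out ...]
60  76 140 198 193 192 192 193 173]]
[[  0  -2   0   1  -3  -2   0  -2  -7  -7  -9 -11]
 [ -1  -2  -7  -1  -5  -9  -7  -7 -13 -13 -14  -7]
 [ -7  -8  -5  -4  -9  -7 -10 -16  18  72  96 115]
 [ -8 -11  -9 -13   3  48  83  91  81  50   9  12]
 [ 15  67  88  97  55  24  20   9   4   0 -11  -8]
 [ 83  74  34  10   6  -4 -11  -7  -7  -4  -8 -11]
 [  5   5  -2  -9  -4   0  -2  -7  -4  -6  -6  -4]
 [ -7 -10  -8  -7  -4   0   0   3   1  -1   5   4]
 [ -9  -8  -1  -4  -3  -3  -5  -6  -3  -2   5   0]
 [ -2   0  -1  -3  -3   0  -1  -2   0  -2   0   0]
 [  0   2  -1   0  -2   0   1  -3   1  -1   1  -1]
 [ -2  -3   0  -3   1  -5   0   2   0   0  -2  -3]
 [  1  -2  -5  -1   0  -2  -1  -2  -2   1   0  -2]]
```

View pics/c4.png

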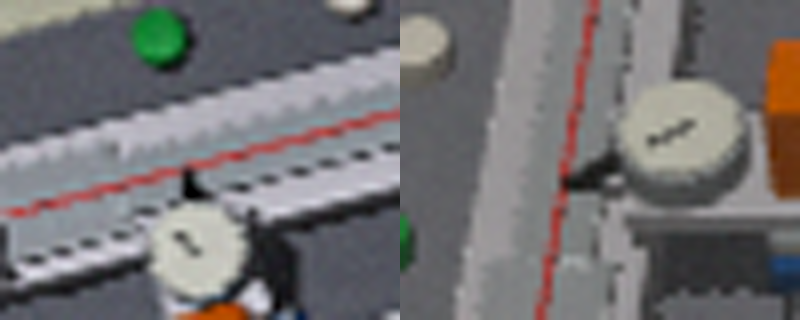

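Tip is now about 0.7–1.0 mm short of the line's centre in both views (top tip at (187,170), side at (565,183)). I'll go back for one more tap of about 0.7 mm.

>>> drive_tool --motion '[{"offset": [0,4,0],"angular": [0,0,0],"jaw": 1},{"offset": [0,8,0],"angular": [0,0,0],"jaw": 1},{"offset": [0,12,0],"angular": [0,0,0],"jaw": 1},{"offset": [0,15,0],"angular": [0,0,0],"jaw": 1},{"offset": [0,15,0],"angular": [0,0,0],"jaw": 1}]'

```text
clock: 14.25
position: [0.5662, 0.1542, 0.1672]
ee_rot: [[-0.23, 0.973, 0.003], [0.973, 0.23, 0.001], [-0.0, 0.003, -1.0]]
wrist_force: [-0.7, -0.7, 1.0]
gripper_width: 0.004
```

>>> drive_tool --motion '[{"offset": [0,0,0],"angular": [0,0,0],"jaw": 1},{"offset": [0,0,0],"angular": [0,0,0],"jaw": 1},{"offset": [0,0,0],"angular": [0,0,0],"jaw": 1},{"offset": [0,0,2],"angular": [0,0,0],"jaw": 1},{"offset": [0,0,4],"angular": [0,0,0],"jaw": 1}]'

```text
clock: 14.67
position: [0.5611, 0.1534, 0.1295]
ee_rot: [[-0.231, 0.973, 0.005], [0.973, 0.231, 0.001], [-0.0, 0.005, -1.0]]
wrist_force: [-0.5, 0.4, -0.1]
gripper_width: 0.004
```

>>> drive_tool --motion '[{"offset": [0,0,1.5],"angular": [0,0,0],"jaw": 1},{"offset": [0,0,3],"angular": [0,0,0],"jaw": 1},{"offset": [0,0,4],"angular": [0,0,0],"jaw": 1},{"offset": [0,0,4],"angular": [0,0,0],"jaw": 1},{"offset": [0,0,4],"angular": [0,0,0],"jaw": 1}]'

```text
clock: 15.08
position: [0.5598, 0.1531, 0.0877]
ee_rot: [[-0.231, 0.973, -0.0], [0.973, 0.231, -0.0], [0.0, -0.0, -1.0]]
wrist_force: [-0.7, -0.0, 0.7]
gripper_width: -0.0
```

>>> drive_tool --motion '[{"offset": [0,0.3,0],"angular": [0,0,0],"jaw": 1},{"offset": [0,0.6,0],"angular": [0,0,0],"jaw": 1},{"offset": [0,0.9,0],"angular": [0,0,0],"jaw": 1},{"offset": [0,1.1,0],"angular": [0,0,0],"jaw": 1},{"offset": [0,1.1,0],"angular": [0,0,0],"jaw": 1}]'

```text
clock: 15.5
position: [0.5721, 0.1559, 0.0884]
ee_rot: [[-0.231, 0.973, 0.001], [0.973, 0.231, 0.0], [-0.0, 0.001, -1.0]]
wrist_force: [0.3, -0.5, -0.3]
gripper_width: 0.004
```

>>> drive_tool --motion '[{"offset": [0,0,0],"angular": [0,0,0],"jaw": 1},{"offset": [0,0,0],"angular": [0,0,0],"jaw": 1},{"offset": [0,0,0],"angular": [0,0,0],"jaw": 1},{"offset": [0,0,0],"angular": [0,0,0],"jaw": 1},{"offset": [0,0,0],"angular": [0,0,0],"jaw": 1}]'

```text
clock: 15.92
position: [0.571, 0.1557, 0.0876]
ee_rot: [[-0.23, 0.973, -0.0], [0.973, 0.23, -0.0], [0.0, -0.0, -1.0]]
wrist_force: [-0.3, -0.3, 0.4]
gripper_width: 0.008
```

```bash
python3 -c "
from h import *
go(J(72.15,35.5,87.7)); go(J(72.85,35.5,87.7))"
```

```text
t 15.9167 jig mm [68.2 35.4 87.6] F jig [-0.4 -0.3  0.4] w 0.7
offset cm [ 0.01  0.4  -0.01] ang [-0.01 -0.   -0.08]
t 15.9167 jig mm [68.2 35.4 87.6] F jig [-0.4 -0.3  0.4] w 0.7
offset cm [ 0.01  0.47 -0.01] ang [-0.01 -0.   -0.08]
```

>>> drive_tool --motion '[{"offset": [0,0.06,0],"angular": [0,0,0],"jaw": 1},{"offset": [0,0.12,0],"angular": [0,0,0],"jaw": 1},{"offset": [0,0.18,0],"angular": [0,0,0],"jaw": 1},{"offset": [0,0.24,0],"angular": [0,0,0],"jaw": 1},{"offset": [0,0.3,0],"angular": [0,0,0],"jaw": 1}]'

```text
clock: 16.33
position: [0.5741, 0.1565, 0.0877]
ee_rot: [[-0.23, 0.973, 0.0], [0.973, 0.23, 0.0], [-0.0, 0.0, -1.0]]
wrist_force: [-0.5, -0.1, 0.0]
gripper_width: 0.005
```

>>> drive_tool --motion '[{"offset": [0,0.03,0],"angular": [0,0,0],"jaw": 1},{"offset": [0,0.06,0],"angular": [0,0,0],"jaw": 1},{"offset": [0,0.09,0],"angular": [0,0,0],"jaw": 1},{"offset": [0,0.12,0],"angular": [0,0,0],"jaw": 1},{"offset": [0,0.12,0],"angular": [0,0,0],"jaw": 1}]'

```text
clock: 16.75
position: [0.5748, 0.1566, 0.0877]
ee_rot: [[-0.23, 0.973, -0.001], [0.973, 0.23, -0.0], [-0.0, -0.001, -1.0]]
wrist_force: [-2.5, -0.5, 1.5]
gripper_width: 0.005
```

```bash
python3 -c "
from h import *
go(J(72.85,35.5,87.7))"
```

```text
t 16.75 jig mm [72.1 35.4 87.7] F jig [-2.6  0.1  1.5] w 0.4
offset cm [ 0.01  0.08 -0.  ] ang [-0.07 -0.   -0.07]
```

>>> drive_tool --motion '[{"offset": [0,0.03,0],"angular": [0,0,0],"jaw": 1},{"offset": [0,0.06,0],"angular": [0,0,0],"jaw": 1},{"offset": [0,0.09,0],"angular": [0,0,0],"jaw": 1},{"offset": [0,0.09,0],"angular": [0,0,0],"jaw": 1},{"offset": [0,0.09,0],"angular": [0,0,0],"jaw": 1}]'

```text
clock: 17.17
position: [0.5755, 0.1568, 0.0877]
ee_rot: [[-0.231, 0.973, -0.002], [0.973, 0.231, -0.0], [-0.0, -0.002, -1.0]]
wrist_force: [-3.9, -1.5, 3.8]
gripper_width: 0.006
```

```bash
python3 -c "
from h import *
go(J(72.85,35.5,87.7))"
```

```text
t 17.1667 jig mm [72.8 35.4 87.7] F jig [-4.1 -0.6  3.8] w 0.6
offset cm [ 0.01  0.   -0.  ] ang [-0.09  0.   -0.07]
```

Now 72.8, i.e. about a 0.65 mm tap. Backing off for a final look.

>>> drive_tool --motion '[{"offset": [0,-0.5,0],"angular": [0,0,0],"jaw": 1},{"offset": [0,-1.2,0],"angular": [0,0,0],"jaw": 1},{"offset": [0,-1.5,-2],"angular": [0,0,0],"jaw": 1},{"offset": [0,-1.5,-5],"angular": [0,0,0],"jaw": 1},{"offset": [0,-1.5,-8],"angular": [0,0,0],"jaw": 1}]'

```text
clock: 17.58
position: [0.5601, 0.1532, 0.1671]
ee_rot: [[-0.23, 0.973, -0.002], [0.973, 0.23, -0.0], [0.0, -0.002, -1.0]]
wrist_force: [0.9, -0.7, -0.6]
gripper_width: -0.0
```

>>> drive_tool --motion '[{"offset": [0,-4,0],"angular": [0,0,0],"jaw": 1},{"offset": [0,-8,0],"angular": [0,0,0],"jaw": 1},{"offset": [0,-12,0],"angular": [0,0,0],"jaw": 1},{"offset": [0,-15,0],"angular": [0,0,0],"jaw": 1},{"offset": [0,-15,0],"angular": [0,0,0],"jaw": 1}]'

```text
clock: 18.0
position: [0.4107, 0.1181, 0.166]
ee_rot: [[-0.231, 0.973, -0.002], [0.973, 0.231, -0.0], [0.0, -0.002, -1.0]]
wrist_force: [1.0, -0.4, -0.6]
gripper_width: 0.006
```

```bash
python3 -c "
from h import *
t=cap('top','top5');s=cap('side','side5')
a=cv2.resize(t['image'][185:235,220:270],None,fx=8,fy=8,interpolation=cv2.INTER_CUBIC)
b=cv2.resize(s['image'][270:320,235:345],None,fx=8,fy=8,interpolation=cv2.INTER_CUBIC)[:,:]
b=cv2.resize(s['image'][270:320,285:335],None,fx=8,fy=8,interpolation=cv2.INTER_CUBIC)
cv2.imwrite('pics/c5.png',cv2.cvtColor(np.hstack([a,b]),cv2.COLOR_RGB2BGR))
i=s['image'][300:306,246:254].astype(int); print('side cols 246 rows 300'); print(i.mean(2).astype(int)); print(i[...,0]-i[...,1])
i=t['image'][203:209,238:250].astype(int); print('top cols 238 rows 203'); print(i.mean(2).astype(int)); print(i[...,0]-i[...,1])
print('knob top px',proj(s,[J(0,35.4,88),J(0,35.4,97)]).round(1).tolist(), [jig(atz(s,u,v,.027)) for u,v in ((226.3,309),)])
"
```

```text
side cols 246 rows 300
[[133 126 127 124  94 116 121  78]
 [128 125 126 124  78  86  54  34]
 [129 126 129 123  32  38  27  32]
 [129 129 129 122  33  36  42  32]
 [129 124 126 115  99 122 122 123]
 [128 127 127 115 105 126 126 125]]
[[-4 -3  0  7 92 32 -6  0]
 [-2 -1 -3  6 67 34 -2  1]
 [-3 -2 -2 -1 13  5 -4 -2]
 [-1 -3 -3 -1  5 -1 -2 -4]
 [-4  0  3 43 84 -3 -3 -3]
 [-1 -1  4 38 63 -1 -4 -1]]
top cols 238 rows 203
[[163 143 148 142 143 146 138 140 144 143 144 145]
 [144 141 138 140 144 145 145 146 138 117 107  92]
 [142 144 149 145 134 108 122 114 116 127 143 139]
 [138 119 115 120  96  34  97 141 142 142 143 142]
 [ 98 113 134 144 113   4  87 156 143 145 147 145]
 [136 141 144 146 120   0  33 105 151 135 113  80]]
[[  0  -5  -2  -3  -7  -5  -4  -7 -13 -12 -12 -15]
 [ -7  -6  -6  -4  -3  -9 -12 -16  18  71  97 109]
 [ -9  -9  -8  -9  -8  29  88  96  81  55  10  11]
 [ 16  72  85  94  56  11  23  12   5  -1  -8  -6]
 [ 81  74  32  11   8  -2  -5  -7  -4  -7  -4  -7]
 [  2   2  -2 -10  -3   0  -1  -4  -7  -6  -3  -2]]
knob top px [[321.2, 289.8], [321.2, 287.0]] [array([206.9,  39.9,  27. ])]
```

View pics/c5.png

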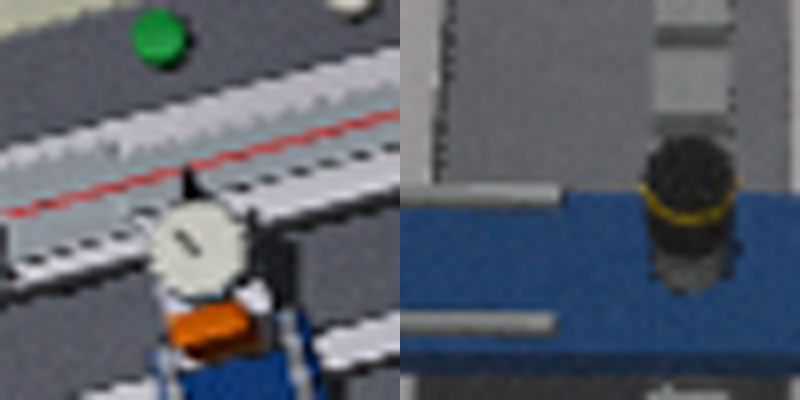

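The side view shows the tip just covering the line's centre (gap about 0 mm), and the top view puts it at about 0.5 mm. The knob top is at about row 291, against 290 predicted for home and 287 for resting on the bar, so it is home. Handing in.

```bash
python3 -c "
from h import *
print(monitor.observe()['clock']); print(job.close_job())"
```

```text
18.1
the job is handed in; nothing more can be done
None
```

The gauge is at the green-marked station with its knob home, and the pointer stands over the red line. I handed the job in at 18.1 s on the robot's clock, with the arm clear of the jig.

- **Carriage:** I gripped the knob, pulled it up 13.3 mm, slid the carriage 35 mm towards the green marker, lowered it and let go. In the last side picture the knob's top is at about row 291. Home predicts 290 and resting on the bar predicts 287, so the pin is in the notch.
- **Pointer:** I pushed the tab with the closed fingers in 2 mm steps, backed off to look, then gave one last tap of about 0.65 mm.
- **Line check:** The two views disagree slightly at sub-pixel level. The side view puts the tip at the line's centre and the top view about 0.5 mm short. Both lie within the 2 mm line, and neither shows an overshoot.
- **Bench:** The arm touched only the knob and the tab, with wrist forces under about 10 N in every reading. I did not compare the other objects' positions before and after.

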